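# Find the dragging score dial by feel and set it in the bowl

## Robot

A 6-joint arm with a two-finger parallel gripper is mounted at the origin on the work surface. World frame = base frame: x ahead of the robot, y to its left, z up, the work surface at z = 0. Lengths are in m, angles in degrees, forces in N, time in s.
With the tool pointing down it reaches from about 0.25 to 0.725 m from the base axis. Payload 9.7 kg.
Tool frame: the origin (TCP) lies at the very end of the fingers, on their centre line; the grasp point (between the pads) lies 19 mm behind it; z points along the fingers, y is the line along which they close (so a half turn about z gives the same grasp; the last joint's range is limited). The gripper opens to 85 mm and grips with 20 to 120 N. Pads are 22 mm wide; open, the fingers measure 114 mm over their backs; the gripper's body (76 mm by 85 mm) begins 54 mm behind the grasp point. The pads swing forward as they close: fully open they stand 13 mm farther back than shut.
Start: joints at [-65.374, 4.979, 10.078, 95.1, 0, 90], TCP at [0.229, -0.5, 0.231] pointing down, gripper open.
Joint ranges: [-179.16, 179.16], [-48.56, 103.87], [-65.8, 70.77], [-126.05, 130.52], [-82.76, 87.17], [-180, 180]. Speed limits (degrees/s): [127.2, 127.2, 147.25, 180, 180, 180].

## Interface

Orientations are given as [roll, pitch, yaw] about the fixed x, y, z axes, in that order (R = Rz(yaw) Ry(pitch) Rx(roll)).
In Python, from workcell import telemetry, optics, workorder gives the robot as it stands.
- The arm moves only by the shell command python3 -m handwheel 'ROWS' [FORCE]. ROWS is JSON, a list of rows, each an object of numbers: "tx", "ty", "tz": the shift along the tool's x, y, z in m; "ax", "ay", "az": the turn, a rotation vector about the tool's x, y, z in degrees; "jaw": the gripper command: -1 is shut, 1 is fully open, values between are in proportion. A call has exactly 10 rows; each row shifts and turns the commanded pose from where the row before left it, along the tool's axes as they then stand; what a row does not reach is not made up. A row lasts 1/8 s, in which the tool goes at most 62.5 mm and 10.7 degrees, less where a joint would pass 70% of its speed; a pose out of reach is approached as far as the arm can. A call is refused whole if a number of a shift passes 0.0625 or a number of a turn 10.7, either way. A call with a gripper value outside its range is refused whole. The fingers move at their own pace and stop on an object; FORCE is the grip in N (left out, the last holds). Time passes only in rows, so rows that do not move let the fingers close, or fill a call up. It gives the time, the measured TCP pose, the force, the opening and the grip force at its end, in the units of the state.
- telemetry.get_obs(): the state, without advancing time (a new reading comes with each control period).
- optics.camera(name): name is "side" or "top"; returns a dict with "color" (384x512x3 uint8, red, green, blue), "K" (3x3 intrinsics, pixels), "extrinsics" (4x4, takes a point from camera to world coordinates). Camera axes: x right, y down, z forward; pixel columns grow to the right and rows downward; lengths in m; the calibration is good to about 2 mm. A picture is of the moment at which its call begins. There is no depth.
- workorder.job_done(): hands the job in; it is judged then, once.
The state is a dict: "time": time; "q": joint angles; "qd": joint speeds; "joint_efforts": joint torques, N m; "ee_pos": TCP position; "tcp_rot": TCP orientation; "wrist_force": force on the tool from outside, world axes, zero at the start; "torque": the same for the moment, N m; "opening": finger opening in m; "grasp_force": force on a finger pad.
Only numpy, scipy, OpenCV 4.12 (cv2) and the standard library are available. Lean on these libraries where they do the work, as an engineer would, in place of code of your own. Each camera call takes 0.05 s, during which the arm holds its last target. There are 200 camera calls.

## Task

Chalk dust has got into the bearing of one of the three score dials. Try all three where they stand, giving each a quarter turn or a little more and leaving it where its turn ends, and feel which one drags stiffly; do not lean on them or force them sideways. Then lift only the dragging dial straight up off its spindle and set it gently, bar up, on the floor of the white bowl, leaving the two free-running dials seated and everything else where it is.

Things in the scene. Friction and masses are not known exactly. Their poses are not given: they have to be found in the camera images.
- scorer: Fixed dark-wood plinth, 90 x 370 x 30 mm high (x, y, z), origin under its centre. Three upright square brass spindles, 24 x 24 mm, 11 mm tall, stand on its top at 120 mm pitch along its own y (y = -120, 0, 120 mm, x = 0), one look-alike dial on each. Which dial stands where changes from run to run and shows in no reading: it can only be felt.
- left_dial (a point): Where the grip centre of the left (+y) seated dial is: on its spindle's axis, 67 mm above the shelf, 37 mm above the dial's underside; the point stays with the plinth. Dial, loose, 240 g: square brass bush 40 x 40 x 14 mm high, 25.5 mm hole over the spindle; on it, on a ball bearing, a disc 70 mm wide, 10 mm thick, in one piece with the upright bar grip above, 56 x 14 x 26 mm high.
- middle_dial (a point): The same point for the dial on the middle spindle. Disc and bar of every dial turn as one, endlessly, both ways, about the upright axis, and stay where they are left. All stand near zero at first: bar along the plinth's x, red dot (31.5 mm from the axis) to the plinth's -x, give or take 15 degrees. A free-running dial takes 0.01 to 0.02 N m to turn, the dragging one 0.14 N m.
- right_dial (a point): The same point for the dial on the right (-y) spindle. The drag is felt best as the sideways force needed to push one end of the bar round with a fingertip or a loose hold (about 7 N against under 1 N at 20 mm from the axis while it turns; about half stays on when the push stops); a tight pinch of the bar hides it and strains the spindle.
- bowl_in (a point): Centre of the inner floor of the empty white ceramic chalk bowl (0.55 kg, loose): rim 156 mm in diameter, 48 mm above the shelf, inner floor about 5 mm above the shelf. The bowl and the jug change places from run to run.
- jug: Small pewter jug, 86 mm in diameter without its side handle (which reaches 72 mm from the axis along its own +y), 100 mm tall, origin under its centre. Leave alone.
- dart_case: Black plastic dart wallet case, 85 x 175 x 33 mm high, origin under its centre. Leave alone.
- dart0: Copper-barrelled dart lying on the shelf, 160 mm long along its own x, red flights; origin near its middle. Leave alone.
- dart1: A second such dart. Leave alone.
- marker_top (a point): Top of the wooden marker (24 x 34 mm, 76 mm tall above the shelf) that slides along a brass rail beyond the bowl. Leave alone.
Not all that is in view belongs to the job. There is more than one size of the part that bears bowl_in; the job needs the middle-sized.

How it is judged:
By the outcome, as a careful person would: the job done as asked, in the order asked, and still so for the second after the job is handed in, with the robot touching nothing.
It also fails if it takes over 72 s, if anything falls off the work surface, if the arm or the gripper's body presses on something with over 40 N, if the wrist force passes 120 N, or if a joint passes its speed limit or range.

## Working session

There is one attempt and no reset: what is moved stays moved. The work goes in short steps, Python scripts to look and compute and a shell command to move; the robot and the scene stay as the last step left them, time stands still between calls to the robot, and variables do not carry over. Pictures are saved under pics/ and viewed, at most 10 in all, crops included, and the job is handed in when it is done.

```bash
mkdir -p pics
cat > h.py <<'E'
import numpy as np, cv2
from workcell import telemetry, optics, workorder
def shot(name, fn, crop=None, s=1):
    c=optics.camera(name); im=c["color"][:,:,::-1]
    np.savez('pics/'+name+'.npz',K=c["K"],E=c["extrinsics"])
    if crop: x0,y0,x1,y1=crop; im=im[y0:y1,x0:x1]
    cv2.imwrite('pics/'+fn,cv2.resize(np.ascontiguousarray(im),None,fx=s,fy=s,interpolation=cv2.INTER_CUBIC)); 
def ray(name,u,v,z):
    d=np.load('pics/'+name+'.npz'); K,E=d['K'],d['E']
    r=E[:3,:3]@np.linalg.inv(K)@[u,v,1]; o=E[:3,3]; return o+r*(z-o[2])/r[2]
def st():
    o=telemetry.get_obs()
    for k in ["time","q","ee_pos","tcp_rot","wrist_force","torque","opening"]: print(k,np.round(o[k],4))
E
python3 - <<'E'
from h import *
shot('top','t1.png',None,1.5); shot('side','s1.png',None,1.5); st()
for n in('top','side'):
    d=np.load(f'pics/{n}.npz');print(d['K'],d['E'].round(3))
E
```

```text
time 0.1
q [-6.53745e+01  5.00640e+00  1.00390e+01  9.51007e+01 -5.00000e-04
  8.99997e+01]
ee_pos [ 0.2291 -0.4998  0.2307]
tcp_rot [-1.79932e+02  5.00000e-04  2.46258e+01]
wrist_force [-0.7257  0.8923  0.4934]
torque [ 0.0045 -0.0453  0.0185]
opening 0.0857
[[375.84267324   0.         253.09765053]
 [  0.         375.84267324 193.32037379]
 [  0.           0.           1.        ]] [[ 0.002 -0.998  0.063  0.535]
 [-1.    -0.002  0.009  0.067]
 [-0.009 -0.063 -0.998  1.36 ]
 [ 0.     0.     0.     1.   ]]
[[348.69951649   0.         251.47423708]
 [  0.         348.69951649 196.44084227]
 [  0.           0.           1.        ]] [[-0.932 -0.263  0.251  0.353]
 [-0.364  0.656 -0.661  0.827]
 [ 0.01  -0.707 -0.707  0.878]
 [ 0.     0.     0.     1.   ]]
```

View pics/t1.png

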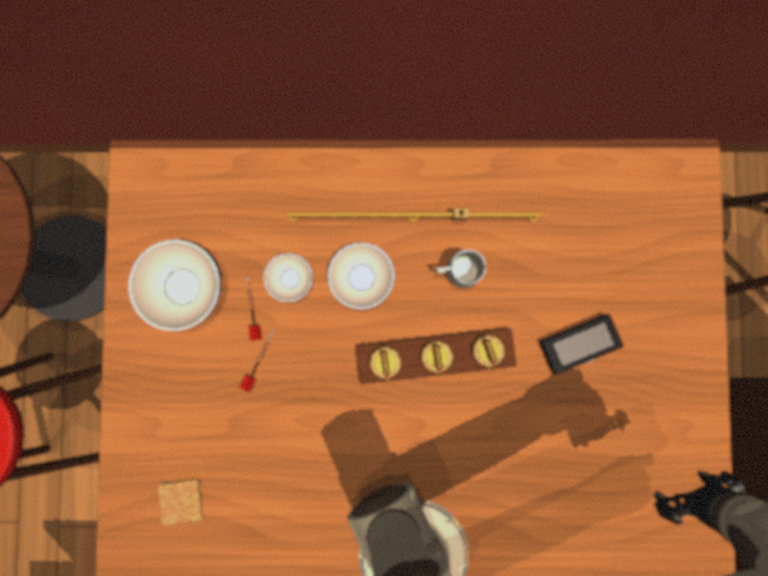

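View pics/s1.png

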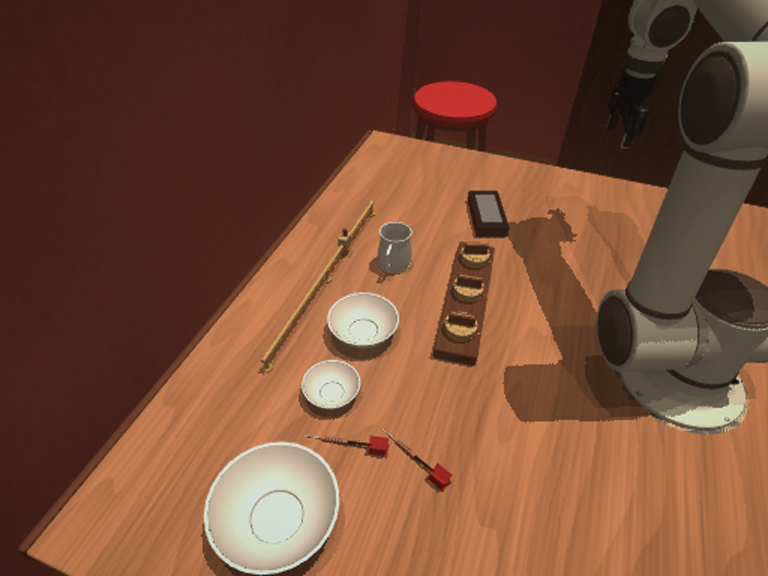

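The top view (1.5x) shows the dials at about (385,362), (437,356) and (489,350). The middle-sized bowl is at (361,276), the jug at (467,267) and the marker at (459,213). The side view agrees. I'll take an enlarged crop to measure the dials.

Run:
```python
from h import *
shot('top','t2.png',(210,150,350,260),5.5)
for n,(u,v,z) in dict(L=(385,362,.067),M=(437,356,.067),R=(489,350,.067),bowlrim=(361,276,.048),rimL=(328,276,.048),rimR=(395,276,.048)).items(): print(n,ray('top',u/1.5,v/1.5,z).round(4))
```

```text
L [0.4519 0.0664 0.067 ]
M [ 0.4658 -0.0521  0.067 ]
R [ 0.4797 -0.1705  0.067 ]
bowlrim [0.6502 0.1227 0.048 ]
rimL [0.6501 0.1998 0.048 ]
rimR [0.6503 0.0433 0.048 ]
```

View pics/t2.png

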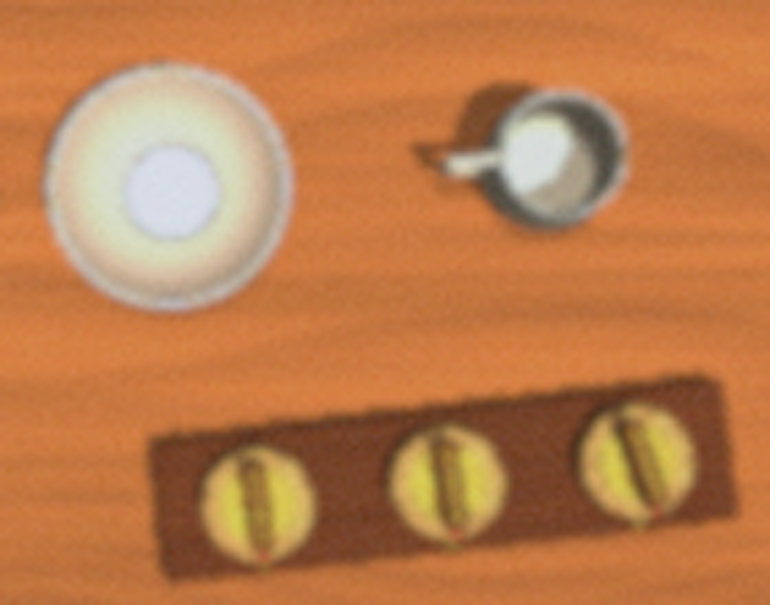

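The crop shows disc centres at L (258,505), M (447,484) and R (637,461). The bars run roughly L (253,455)-(262,560), M (437,435)-(458,535) and R (625,415)-(658,512). The bowl floor is centred at about (173,191).

Run:
```python
from h import *
f=lambda x,y,z: ray('top',210+(x+.5)/5.5-.5,150+(y+.5)/5.5-.5,z)
D=dict(L=(258,505),M=(447,484),R=(637,461))
for k,p in D.items(): print(k,f(*p,.05).round(4))
for k,a,b in (('L',(253,455),(262,555)),('M',(437,435),(458,532)),('R',(625,415),(658,508))):
    A,B=f(*a,.08),f(*b,.08); d=A-B; print(k,'bar mid',((A+B)/2).round(4),'len',np.linalg.norm(d).round(4),'yaw',np.degrees(np.arctan2(d[1],d[0])).round(1))
C=[f(*p,.03) for p in((150,438),(715,376),(738,514),(168,580))]; print('plinth',np.mean(C,0).round(4),[np.linalg.norm(C[i]-C[i-1]).round(3) for i in range(4)])
d=C[0]-C[1]+C[3]-C[2]; print('plinth yaw',np.degrees(np.arctan2(-d[0],d[1])))
print('bowl floor',f(173,191,.005).round(4),'rim',f(169,187,.048).round(4))
```

```text
L [0.4506 0.0669 0.05  ]
M [ 0.464 -0.052  0.05 ]
R [ 0.4787 -0.1716  0.05  ]
L bar mid [0.4525 0.0672 0.08  ] len 0.0614 yaw 5.3
M bar mid [ 0.466  -0.0496  0.08  ] len 0.0606 yaw 12.0
R bar mid [ 0.4798 -0.1689  0.08  ] len 0.0602 yaw 19.1
plinth [ 0.4675 -0.0511  0.03  ] [np.float64(0.091), np.float64(0.364), np.float64(0.089), np.float64(0.366)]
plinth yaw 6.5512194448807515
bowl floor [0.6528 0.1232 0.005 ] rim [0.6516 0.1239 0.048 ]
```

Plan: hold each bar loosely 20 mm off its axis and swing it in an arc about that axis. I'll start above the right dial.

```bash
python3 -m handwheel '[{"tx":0.0428,"ty":-0.0215,"tz":0.01,"jaw":-0.43},{"tx":0.0428,"ty":-0.0215,"tz":0.01,"jaw":-0.43},{"tx":0.0428,"ty":-0.0215,"tz":0.01,"jaw":-0.43},{"tx":0.0428,"ty":-0.0215,"tz":0.01,"jaw":-0.43},{"tx":0.0428,"ty":-0.0215,"tz":0.01,"jaw":-0.43},{"tx":0.0428,"ty":-0.0215,"tz":0.01,"jaw":-0.43},{"tx":0.0428,"ty":-0.0215,"tz":0.01,"jaw":-0.43},{"tx":0.0428,"ty":-0.0215,"tz":0.01,"jaw":-0.43},{"tx":0.0428,"ty":-0.0215,"tz":0.01,"jaw":-0.43},{"az":5.6,"jaw":-0.43}]' 20
python3 - <<'E'
from h import *
st(); shot('side','s2.png',(270,140,350,260),5)
E
```

```text
time 0.15
q [-6.53752e+01  5.00430e+00  1.00435e+01  9.50987e+01  4.00000e-04
  8.99999e+01]
ee_pos [ 0.2291 -0.4998  0.2307]
tcp_rot [-1.799406e+02 -4.000000e-04  2.462500e+01]
wrist_force [-0.3129 -0.0696  0.3888]
torque [ 0.0165  0.0129 -0.0684]
opening 0.0856$[0]: bad value
```

View pics/s2.png

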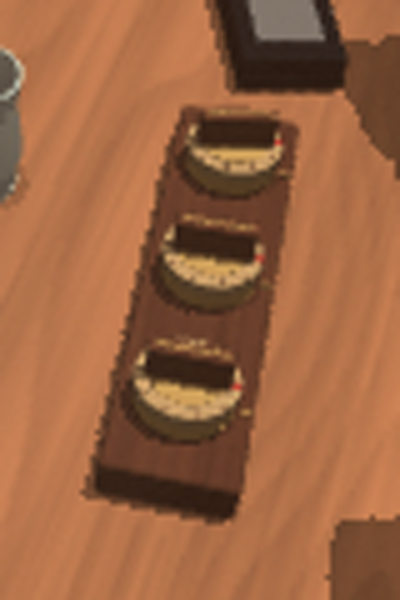

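The picture shows the three seated dials with red dots toward the robot. The move was refused, so I'll try again with every key given.

```bash
python3 -m handwheel '[{"tx":0.0428,"ty":-0.0215,"tz":0.01,"ax":0,"ay":0,"az":0,"jaw":-0.43},{"tx":0.0428,"ty":-0.0215,"tz":0.01,"ax":0,"ay":0,"az":0,"jaw":-0.43},{"tx":0.0428,"ty":-0.0215,"tz":0.01,"ax":0,"ay":0,"az":0,"jaw":-0.43},{"tx":0.0428,"ty":-0.0215,"tz":0.01,"ax":0,"ay":0,"az":0,"jaw":-0.43},{"tx":0.0428,"ty":-0.0215,"tz":0.01,"ax":0,"ay":0,"az":0,"jaw":-0.43},{"tx":0.0428,"ty":-0.0215,"tz":0.01,"ax":0,"ay":0,"az":0,"jaw":-0.43},{"tx":0.0428,"ty":-0.0215,"tz":0.01,"ax":0,"ay":0,"az":0,"jaw":-0.43},{"tx":0.0428,"ty":-0.0215,"tz":0.01,"ax":0,"ay":0,"az":0,"jaw":-0.43},{"tx":0.0428,"ty":-0.0215,"tz":0.01,"ax":0,"ay":0,"az":0,"jaw":-0.43},{"tx":0,"ty":0,"tz":0,"ax":0,"ay":0,"az":5.6,"jaw":-0.43}]' 20
python3 - <<'E'
from h import *
st()
E
```

```text
time: 1.45
ee_pos: [0.4997, -0.161, 0.1399]
tcp_rot: [-179.9, 0.1, 19.1]
wrist_force: [-0.6, 0.3, -0.0]
opening: 0.024
grasp_force: 0.0
time 1.45
q [-1.786960e+01  7.971000e-01 -4.377200e+00  8.493300e+01  2.430000e-02
  1.429949e+02]
ee_pos [ 0.4997 -0.161   0.1399]
tcp_rot [-1.799161e+02  7.110000e-02  1.913550e+01]
wrist_force [-0.5913  0.2543 -0.0304]
torque [-0.0082  0.0505 -0.0439]
opening 0.024
```

The joint-6 relation is yaw = q1 − q6 + 180, so I'll turn with yaw increasing. Next is the descent.

```bash
python3 -m handwheel '[{"tx":0,"ty":0,"tz":0,"ax":0,"ay":0,"az":0,"jaw":-0.43},{"tx":0,"ty":0,"tz":0.015,"ax":0,"ay":0,"az":0,"jaw":-0.43},{"tx":0,"ty":0,"tz":0.015,"ax":0,"ay":0,"az":0,"jaw":-0.43},{"tx":0,"ty":0,"tz":0.010,"ax":0,"ay":0,"az":0,"jaw":-0.43},{"tx":0,"ty":0,"tz":0,"ax":0,"ay":0,"az":0,"jaw":-0.43},{"tx":0,"ty":0,"tz":0,"ax":0,"ay":0,"az":0,"jaw":-0.43},{"tx":0,"ty":0,"tz":0,"ax":0,"ay":0,"az":0,"jaw":-0.43},{"tx":0,"ty":0,"tz":0,"ax":0,"ay":0,"az":0,"jaw":-0.43},{"tx":0,"ty":0,"tz":0,"ax":0,"ay":0,"az":0,"jaw":-0.43},{"tx":0,"ty":0,"tz":0,"ax":0,"ay":0,"az":0,"jaw":-0.43}]'
python3 - <<'E'
from h import *
st(); shot('side','s3.png',(255,100,375,220),5)
E
```

```text
time: 2.7
ee_pos: [0.4987, -0.1636, 0.1013]
tcp_rot: [180.0, -0.0, 19.0]
wrist_force: [-0.0, -0.1, -0.0]
opening: 0.0246
grasp_force: 0.0
time 2.7
q [-1.816030e+01  9.741000e-01 -8.456500e+00  8.056530e+01 -4.000000e-04
  1.428159e+02]
ee_pos [ 0.4987 -0.1636  0.1013]
tcp_rot [ 1.799971e+02 -3.100000e-03  1.902390e+01]
wrist_force [-0.0351 -0.0901 -0.0097]
torque [-0.0336 -0.0154 -0.0028]
opening 0.0246
```

View pics/s3.png

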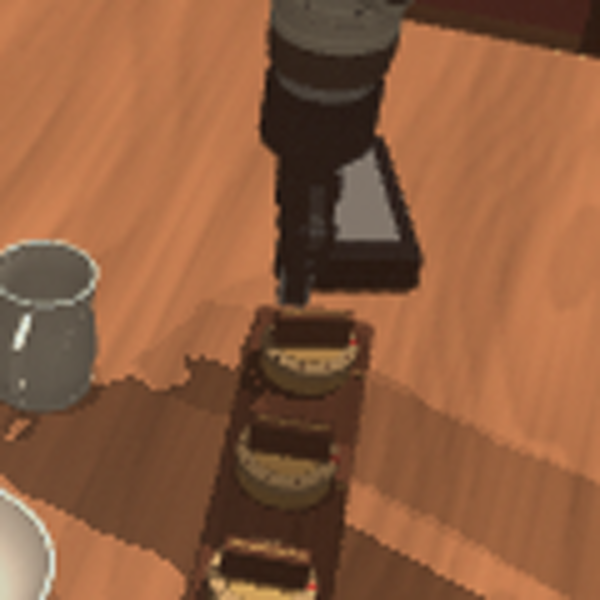

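The fingertips sit over the far end of the right bar at crop (295,300). I'm going down around it.

```bash
python3 -m handwheel '[{"tx":0,"ty":0,"tz":0.01,"ax":0,"ay":0,"az":0,"jaw":-0.43},{"tx":0,"ty":0,"tz":0.006,"ax":0,"ay":0,"az":0,"jaw":-0.43},{"tx":0,"ty":0,"tz":0.004,"ax":0,"ay":0,"az":0,"jaw":-0.43},{"tx":0,"ty":0,"tz":0.004,"ax":0,"ay":0,"az":0,"jaw":-0.43},{"tx":0,"ty":0,"tz":0.004,"ax":0,"ay":0,"az":0,"jaw":-0.43},{"tx":0,"ty":0,"tz":0.004,"ax":0,"ay":0,"az":0,"jaw":-0.43},{"tx":0,"ty":0,"tz":0.004,"ax":0,"ay":0,"az":0,"jaw":-0.43},{"tx":0,"ty":0,"tz":0.005,"ax":0,"ay":0,"az":0,"jaw":-0.43},{"tx":0,"ty":0,"tz":0,"ax":0,"ay":0,"az":0,"jaw":-0.43},{"tx":0,"ty":0,"tz":0,"ax":0,"ay":0,"az":0,"jaw":-0.43}]'
```

```text
time: 4.0
ee_pos: [0.4988, -0.1636, 0.0604]
tcp_rot: [180.0, -0.0, 19.0]
wrist_force: [0.3, -1.1, 0.5]
opening: 0.0245
grasp_force: 0.0
```

```bash
python3 -m handwheel '[{"tx":-0.0001,"ty":-0.0021,"tz":0,"ax":0,"ay":0,"az":-6,"jaw":-0.43},{"tx":-0.0001,"ty":-0.0021,"tz":0,"ax":0,"ay":0,"az":-6,"jaw":-0.43},{"tx":-0.0001,"ty":-0.0021,"tz":0,"ax":0,"ay":0,"az":-6,"jaw":-0.43},{"tx":-0.0001,"ty":-0.0021,"tz":0,"ax":0,"ay":0,"az":-6,"jaw":-0.43},{"tx":-0.0001,"ty":-0.0021,"tz":0,"ax":0,"ay":0,"az":-6,"jaw":-0.43},{"tx":-0.0001,"ty":-0.0021,"tz":0,"ax":0,"ay":0,"az":-6,"jaw":-0.43},{"tx":-0.0001,"ty":-0.0021,"tz":0,"ax":0,"ay":0,"az":-6,"jaw":-0.43},{"tx":-0.0001,"ty":-0.0021,"tz":0,"ax":0,"ay":0,"az":-6,"jaw":-0.43},{"tx":-0.0001,"ty":-0.0021,"tz":0,"ax":0,"ay":0,"az":-6,"jaw":-0.43},{"tx":-0.0001,"ty":-0.0021,"tz":0,"ax":0,"ay":0,"az":-6,"jaw":-0.43}]'
```

```text
time: 5.25
ee_pos: [0.4838, -0.1504, 0.0606]
tcp_rot: [180.0, 0.0, 79.2]
wrist_force: [0.2, 0.4, -0.5]
opening: 0.0244
grasp_force: 0.3
```

```bash
python3 -m handwheel '[{"tx":-0.0001,"ty":-0.0021,"tz":0,"ax":0,"ay":0,"az":-6,"jaw":-0.43},{"tx":-0.0001,"ty":-0.0021,"tz":0,"ax":0,"ay":0,"az":-6,"jaw":-0.43},{"tx":-0.0001,"ty":-0.0021,"tz":0,"ax":0,"ay":0,"az":-6,"jaw":-0.43},{"tx":-0.0001,"ty":-0.0021,"tz":0,"ax":0,"ay":0,"az":-6,"jaw":-0.43},{"tx":-0.0001,"ty":-0.0021,"tz":0,"ax":0,"ay":0,"az":-6,"jaw":-0.43},{"tx":-0.0001,"ty":-0.0021,"tz":0,"ax":0,"ay":0,"az":-6,"jaw":-0.43},{"tx":-0.0001,"ty":-0.0021,"tz":0,"ax":0,"ay":0,"az":-6,"jaw":-0.43},{"tx":-0.0001,"ty":-0.0021,"tz":0,"ax":0,"ay":0,"az":-6,"jaw":-0.43},{"tx":0,"ty":0,"tz":0,"ax":0,"ay":0,"az":0,"jaw":-0.43},{"tx":0,"ty":0,"tz":0,"ax":0,"ay":0,"az":0,"jaw":-0.43}]'; python3 -c "
from h import *
st()"
```

```text
time: 6.5
ee_pos: [0.4678, -0.154, 0.0604]
tcp_rot: [180.0, 0.0, 126.9]
wrist_force: [0.9, 0.2, 0.6]
opening: 0.0243
grasp_force: 0.1
time 6.5
q [-1.82157e+01 -2.70950e+00 -1.66463e+01  7.60499e+01 -4.20000e-03
  3.48921e+01]
ee_pos [ 0.4678 -0.154   0.0604]
tcp_rot [1.799959e+02 1.330000e-02 1.268922e+02]
wrist_force [0.8683 0.1932 0.5918]
torque [-0.0662  0.0478 -0.0416]
opening 0.0243
```

The right dial turns freely, with under 1 N. I'll give it 6° more so it is surely past a quarter turn, then lift and go to the middle dial, holding the near end at yaw 192.

```bash
python3 -m handwheel '[{"tx":-0.0001,"ty":-0.0021,"tz":0,"ax":0,"ay":0,"az":-6,"jaw":-0.43},{"tx":0,"ty":0,"tz":0,"ax":0,"ay":0,"az":0,"jaw":-0.43},{"tx":0,"ty":0,"tz":-0.012,"ax":0,"ay":0,"az":0,"jaw":-0.43},{"tx":0,"ty":0,"tz":-0.012,"ax":0,"ay":0,"az":0,"jaw":-0.43},{"tx":0,"ty":0,"tz":-0.012,"ax":0,"ay":0,"az":0,"jaw":-0.43},{"tx":0,"ty":0,"tz":-0.012,"ax":0,"ay":0,"az":0,"jaw":-0.43},{"tx":0.0289,"ty":0.0181,"tz":0,"ax":0,"ay":0,"az":0,"jaw":-0.43},{"tx":0.0289,"ty":0.0181,"tz":0,"ax":0,"ay":0,"az":0,"jaw":-0.43},{"tx":0.0289,"ty":0.0181,"tz":0,"ax":0,"ay":0,"az":0,"jaw":-0.43},{"tx":0,"ty":0,"tz":0,"ax":0,"ay":0,"az":-10,"jaw":-0.43}]'
python3 -m handwheel '[{"tx":0,"ty":0,"tz":0,"ax":0,"ay":0,"az":-9.8,"jaw":-0.43},{"tx":0,"ty":0,"tz":0,"ax":0,"ay":0,"az":-9.8,"jaw":-0.43},{"tx":0,"ty":0,"tz":0,"ax":0,"ay":0,"az":-9.8,"jaw":-0.43},{"tx":0,"ty":0,"tz":0,"ax":0,"ay":0,"az":-9.8,"jaw":-0.43},{"tx":0,"ty":0,"tz":0,"ax":0,"ay":0,"az":-9.8,"jaw":-0.43},{"tx":0,"ty":0,"tz":0,"ax":0,"ay":0,"az":0,"jaw":-0.43},{"tx":0,"ty":0,"tz":0,"ax":0,"ay":0,"az":0,"jaw":-0.43},{"tx":0,"ty":0,"tz":0,"ax":0,"ay":0,"az":0,"jaw":-0.43},{"tx":0,"ty":0,"tz":0,"ax":0,"ay":0,"az":0,"jaw":-0.43},{"tx":0,"ty":0,"tz":0,"ax":0,"ay":0,"az":0,"jaw":-0.43}]'
python3 - <<'E'
from h import *
shot('side','s4.png',(255,120,375,240),5)
E
```

```text
time: 7.75
ee_pos: [0.4464, -0.0532, 0.1091]
tcp_rot: [180.0, 0.0, 143.3]
wrist_force: [0.4, -0.1, -0.1]
opening: 0.0243
grasp_force: 0.0
time: 9.0
ee_pos: [0.4466, -0.0548, 0.1083]
tcp_rot: [-180.0, -0.0, -168.0]
wrist_force: [-0.1, -0.1, 1.0]
opening: 0.0246
grasp_force: 0.0
```

View pics/s4.png

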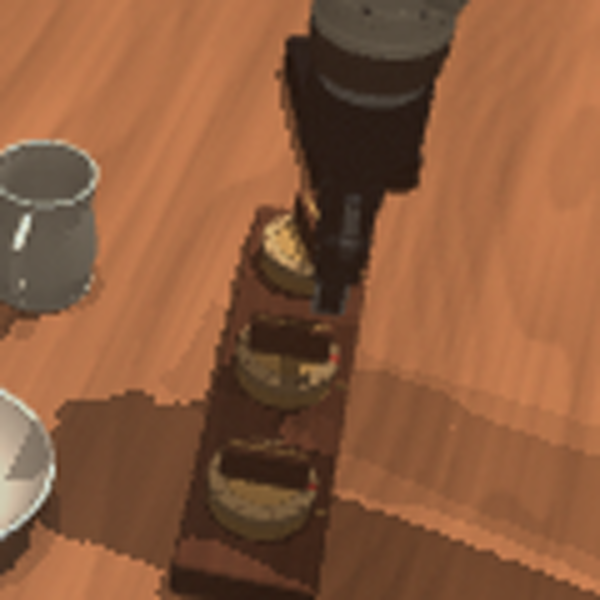

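The right dial has turned and is still seated, and the tips are over the middle bar's near end at crop (330,300). I'll descend and turn.

```bash
python3 -m handwheel '[{"tx":0,"ty":0,"tz":0.012,"ax":0,"ay":0,"az":0,"jaw":-0.43},{"tx":0,"ty":0,"tz":0.009,"ax":0,"ay":0,"az":0,"jaw":-0.43},{"tx":0,"ty":0,"tz":0.004,"ax":0,"ay":0,"az":0,"jaw":-0.43},{"tx":0,"ty":0,"tz":0.004,"ax":0,"ay":0,"az":0,"jaw":-0.43},{"tx":0,"ty":0,"tz":0.004,"ax":0,"ay":0,"az":0,"jaw":-0.43},{"tx":0,"ty":0,"tz":0.005,"ax":0,"ay":0,"az":0,"jaw":-0.43},{"tx":0,"ty":0,"tz":0.005,"ax":0,"ay":0,"az":0,"jaw":-0.43},{"tx":0,"ty":0,"tz":0.005,"ax":0,"ay":0,"az":0,"jaw":-0.43},{"tx":0,"ty":0,"tz":0,"ax":0,"ay":0,"az":0,"jaw":-0.43},{"tx":0,"ty":0,"tz":0,"ax":0,"ay":0,"az":0,"jaw":-0.43}]'
```

```text
time: 10.3
ee_pos: [0.4466, -0.0549, 0.0604]
tcp_rot: [-180.0, 0.0, -168.0]
wrist_force: [-0.1, -0.3, -0.4]
opening: 0.0244
grasp_force: 0.0
```

```bash
python3 -m handwheel '[{"tx":-0.0001,"ty":0.0021,"tz":0,"ax":0,"ay":0,"az":6,"jaw":-0.43},{"tx":-0.0001,"ty":0.0021,"tz":0,"ax":0,"ay":0,"az":6,"jaw":-0.43},{"tx":-0.0001,"ty":0.0021,"tz":0,"ax":0,"ay":0,"az":6,"jaw":-0.43},{"tx":-0.0001,"ty":0.0021,"tz":0,"ax":0,"ay":0,"az":6,"jaw":-0.43},{"tx":-0.0001,"ty":0.0021,"tz":0,"ax":0,"ay":0,"az":6,"jaw":-0.43},{"tx":-0.0001,"ty":0.0021,"tz":0,"ax":0,"ay":0,"az":6,"jaw":-0.43},{"tx":-0.0001,"ty":0.0021,"tz":0,"ax":0,"ay":0,"az":6,"jaw":-0.43},{"tx":-0.0001,"ty":0.0021,"tz":0,"ax":0,"ay":0,"az":6,"jaw":-0.43},{"tx":-0.0001,"ty":0.0021,"tz":0,"ax":0,"ay":0,"az":6,"jaw":-0.43},{"tx":-0.0001,"ty":0.0021,"tz":0,"ax":0,"ay":0,"az":6,"jaw":-0.43}]'
```

```text
time: 11.55
ee_pos: [0.4528, -0.0365, 0.0606]
tcp_rot: [-179.9, 0.1, 131.8]
wrist_force: [-0.9, -5.2, 0.6]
opening: 0.024
grasp_force: 2.0
```

```bash
python3 -m handwheel '[{"tx":-0.0001,"ty":0.0021,"tz":0,"ax":0,"ay":0,"az":6,"jaw":-0.43},{"tx":-0.0001,"ty":0.0021,"tz":0,"ax":0,"ay":0,"az":6,"jaw":-0.43},{"tx":-0.0001,"ty":0.0021,"tz":0,"ax":0,"ay":0,"az":6,"jaw":-0.43},{"tx":-0.0001,"ty":0.0021,"tz":0,"ax":0,"ay":0,"az":6,"jaw":-0.43},{"tx":-0.0001,"ty":0.0021,"tz":0,"ax":0,"ay":0,"az":6,"jaw":-0.43},{"tx":-0.0001,"ty":0.0021,"tz":0,"ax":0,"ay":0,"az":6,"jaw":-0.43},{"tx":-0.0001,"ty":0.0021,"tz":0,"ax":0,"ay":0,"az":6,"jaw":-0.43},{"tx":-0.0001,"ty":0.0021,"tz":0,"ax":0,"ay":0,"az":6,"jaw":-0.43},{"tx":-0.0001,"ty":0.0021,"tz":0,"ax":0,"ay":0,"az":6,"jaw":-0.43},{"tx":0,"ty":0,"tz":0,"ax":0,"ay":0,"az":0,"jaw":-0.43}]'; python3 -c "
from h import *
st()"
```

```text
time: 12.8
ee_pos: [0.4698, -0.0311, 0.0602]
tcp_rot: [-179.9, 0.0, 78.1]
wrist_force: [-4.3, -2.0, 0.7]
opening: 0.0241
grasp_force: 1.7
time 12.8
q [-3.77190e+00 -5.61930e+00 -1.94038e+01  7.62811e+01 -3.16000e-02
  9.81743e+01]
ee_pos [ 0.4698 -0.0311  0.0602]
tcp_rot [-1.799395e+02  4.060000e-02  7.805380e+01]
wrist_force [-4.3155 -1.9929  0.692 ]
torque [-0.365   0.7864  0.0731]
opening 0.0241
```

The middle dial drags, with about 5 N against under 1 N. The left one still has to be tried: I'll back off, lift, and go to its far end at yaw 5.

```bash
python3 -m handwheel '[{"tx":0,"ty":-0.003,"tz":0,"ax":0,"ay":0,"az":0,"jaw":-0.43},{"tx":0,"ty":0,"tz":0,"ax":0,"ay":0,"az":0,"jaw":-0.43},{"tx":0,"ty":0,"tz":-0.012,"ax":0,"ay":0,"az":0,"jaw":-0.43},{"tx":0,"ty":0,"tz":-0.012,"ax":0,"ay":0,"az":0,"jaw":-0.43},{"tx":0,"ty":0,"tz":-0.012,"ax":0,"ay":0,"az":0,"jaw":-0.43},{"tx":0,"ty":0,"tz":-0.012,"ax":0,"ay":0,"az":0,"jaw":-0.43},{"tx":0.0331,"ty":-0.0054,"tz":0,"ax":0,"ay":0,"az":0,"jaw":-0.43},{"tx":0.0331,"ty":-0.0054,"tz":0,"ax":0,"ay":0,"az":0,"jaw":-0.43},{"tx":0.0331,"ty":-0.0053,"tz":0,"ax":0,"ay":0,"az":0,"jaw":-0.43},{"tx":0,"ty":0,"tz":0,"ax":0,"ay":0,"az":9.5,"jaw":-0.43}]'
python3 -m handwheel '[{"tx":0,"ty":0,"tz":0,"ax":0,"ay":0,"az":9,"jaw":-0.43},{"tx":0,"ty":0,"tz":0,"ax":0,"ay":0,"az":9,"jaw":-0.43},{"tx":0,"ty":0,"tz":0,"ax":0,"ay":0,"az":9,"jaw":-0.43},{"tx":0,"ty":0,"tz":0,"ax":0,"ay":0,"az":9,"jaw":-0.43},{"tx":0,"ty":0,"tz":0,"ax":0,"ay":0,"az":9,"jaw":-0.43},{"tx":0,"ty":0,"tz":0,"ax":0,"ay":0,"az":9,"jaw":-0.43},{"tx":0,"ty":0,"tz":0,"ax":0,"ay":0,"az":9,"jaw":-0.43},{"tx":0,"ty":0,"tz":0,"ax":0,"ay":0,"az":0,"jaw":-0.43},{"tx":0,"ty":0,"tz":0,"ax":0,"ay":0,"az":0,"jaw":-0.43},{"tx":0,"ty":0,"tz":0,"ax":0,"ay":0,"az":0,"jaw":-0.43}]'
python3 - <<'E'
from h import *
shot('side','s5.png',(245,120,365,240),5)
E
```

```text
time: 14.05
ee_pos: [0.4723, 0.072, 0.1088]
tcp_rot: [180.0, -0.0, 68.5]
wrist_force: [-1.0, -0.5, -0.4]
opening: 0.0244
grasp_force: 0.0
time: 15.3
ee_pos: [0.4737, 0.0572, 0.1084]
tcp_rot: [-179.4, 0.0, 6.6]
wrist_force: [-0.0, -0.4, 0.5]
opening: 0.0247
grasp_force: 0.0
```

View pics/s5.png

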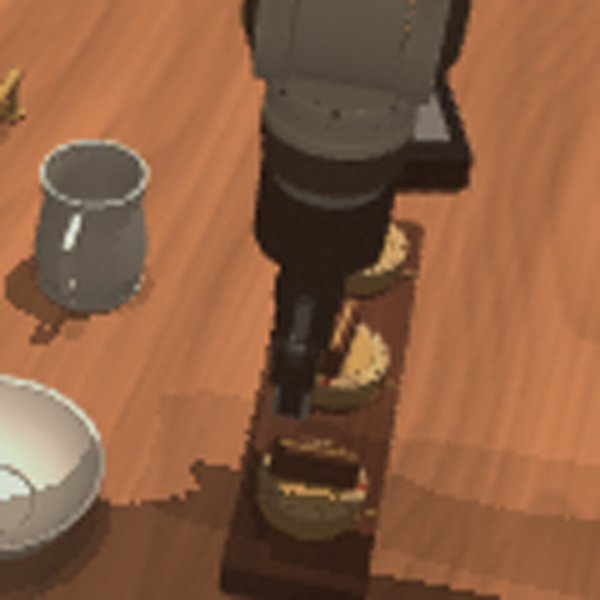

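The left-dial approach ran into joint 6's 180° limit, so the pose is off. The middle dial shows turned by about a quarter. I'll back off to yaw 12, which is within the loose gap, and re-centre.

```bash
python3 -m handwheel '[{"tx":0,"ty":0,"tz":0,"ax":0,"ay":0,"az":-6,"jaw":-0.43},{"tx":0,"ty":-0.012,"tz":0,"ax":0,"ay":0,"az":0,"jaw":-0.43},{"tx":0,"ty":0,"tz":0,"ax":0,"ay":0,"az":0,"jaw":-0.43},{"tx":0,"ty":0,"tz":0,"ax":0,"ay":0,"az":0,"jaw":-0.43},{"tx":0,"ty":0,"tz":0,"ax":0,"ay":0,"az":0,"jaw":-0.43},{"tx":0,"ty":0,"tz":0,"ax":0,"ay":0,"az":0,"jaw":-0.43},{"tx":0,"ty":0,"tz":0,"ax":0,"ay":0,"az":0,"jaw":-0.43},{"tx":0,"ty":0,"tz":0,"ax":0,"ay":0,"az":0,"jaw":-0.43},{"tx":0,"ty":0,"tz":0,"ax":0,"ay":0,"az":0,"jaw":-0.43},{"tx":0,"ty":0,"tz":0,"ax":0,"ay":0,"az":0,"jaw":-0.43}]'; python3 -c "
from h import *
st()"
```

```text
time: 16.6
ee_pos: [0.4711, 0.0686, 0.1084]
tcp_rot: [-179.4, -0.1, 12.6]
wrist_force: [0.3, -0.5, -0.3]
opening: 0.0244
grasp_force: 0.0
time 16.6
q [  7.9372  -5.8043 -14.2231  81.5701   0.5742 175.3787]
ee_pos [0.4711 0.0686 0.1084]
tcp_rot [-1.794286e+02 -5.730000e-02  1.255830e+01]
wrist_force [ 0.2694 -0.5274 -0.3101]
torque [-0.0633  0.0501 -0.0059]
opening 0.0244
```

```bash
python3 -m handwheel '[{"tx":0.0015,"ty":-0.001,"tz":0.0,"ax":-0.57,"ay":0,"az":0,"jaw":-0.43},{"tx":0,"ty":0,"tz":0.012,"ax":0,"ay":0,"az":0,"jaw":-0.43},{"tx":0,"ty":0,"tz":0.009,"ax":0,"ay":0,"az":0,"jaw":-0.43},{"tx":0,"ty":0,"tz":0.004,"ax":0,"ay":0,"az":0,"jaw":-0.43},{"tx":0,"ty":0,"tz":0.004,"ax":0,"ay":0,"az":0,"jaw":-0.43},{"tx":0,"ty":0,"tz":0.004,"ax":0,"ay":0,"az":0,"jaw":-0.43},{"tx":0,"ty":0,"tz":0.005,"ax":0,"ay":0,"az":0,"jaw":-0.43},{"tx":0,"ty":0,"tz":0.005,"ax":0,"ay":0,"az":0,"jaw":-0.43},{"tx":0,"ty":0,"tz":0.005,"ax":0,"ay":0,"az":0,"jaw":-0.43},{"tx":0,"ty":0,"tz":0,"ax":0,"ay":0,"az":0,"jaw":-0.43}]'
```

```text
time: 17.85
ee_pos: [0.4722, 0.0699, 0.0599]
tcp_rot: [-180.0, -0.0, 12.6]
wrist_force: [-0.3, 0.7, -0.1]
opening: 0.0241
grasp_force: 0.0
```

```bash
python3 -m handwheel '[{"tx":-0.0001,"ty":-0.0021,"tz":0,"ax":0,"ay":0,"az":-6,"jaw":-0.43},{"tx":-0.0001,"ty":-0.0021,"tz":0,"ax":0,"ay":0,"az":-6,"jaw":-0.43},{"tx":-0.0001,"ty":-0.0021,"tz":0,"ax":0,"ay":0,"az":-6,"jaw":-0.43},{"tx":-0.0001,"ty":-0.0021,"tz":0,"ax":0,"ay":0,"az":-6,"jaw":-0.43},{"tx":-0.0001,"ty":-0.0021,"tz":0,"ax":0,"ay":0,"az":-6,"jaw":-0.43},{"tx":-0.0001,"ty":-0.0021,"tz":0,"ax":0,"ay":0,"az":-6,"jaw":-0.43},{"tx":-0.0001,"ty":-0.0021,"tz":0,"ax":0,"ay":0,"az":-6,"jaw":-0.43},{"tx":-0.0001,"ty":-0.0021,"tz":0,"ax":0,"ay":0,"az":-6,"jaw":-0.43},{"tx":-0.0001,"ty":-0.0021,"tz":0,"ax":0,"ay":0,"az":-6,"jaw":-0.43},{"tx":-0.0001,"ty":-0.0021,"tz":0,"ax":0,"ay":0,"az":-6,"jaw":-0.43}]'
```

```text
time: 19.1
ee_pos: [0.4593, 0.0849, 0.0608]
tcp_rot: [179.9, -0.1, 72.8]
wrist_force: [1.3, 0.6, -1.1]
opening: 0.0244
grasp_force: 0.5
```

```bash
python3 -m handwheel '[{"tx":-0.0001,"ty":-0.0021,"tz":0,"ax":0,"ay":0,"az":-6,"jaw":-0.43},{"tx":-0.0001,"ty":-0.0021,"tz":0,"ax":0,"ay":0,"az":-6,"jaw":-0.43},{"tx":-0.0001,"ty":-0.0021,"tz":0,"ax":0,"ay":0,"az":-6,"jaw":-0.43},{"tx":-0.0001,"ty":-0.0021,"tz":0,"ax":0,"ay":0,"az":-6,"jaw":-0.43},{"tx":-0.0001,"ty":-0.0021,"tz":0,"ax":0,"ay":0,"az":-6,"jaw":-0.43},{"tx":-0.0001,"ty":-0.0021,"tz":0,"ax":0,"ay":0,"az":-6,"jaw":-0.43},{"tx":-0.0001,"ty":-0.0021,"tz":0,"ax":0,"ay":0,"az":-6,"jaw":-0.43},{"tx":-0.0001,"ty":-0.0021,"tz":0,"ax":0,"ay":0,"az":-6,"jaw":-0.43},{"tx":-0.0001,"ty":-0.0021,"tz":0,"ax":0,"ay":0,"az":-6,"jaw":-0.43},{"tx":0,"ty":0,"tz":0,"ax":0,"ay":0,"az":0,"jaw":-0.43}]'; python3 -c "
from h import *
st()"
```

```text
time: 20.35
ee_pos: [0.441, 0.0818, 0.0606]
tcp_rot: [179.9, 0.0, 126.5]
wrist_force: [0.5, -0.3, 0.9]
opening: 0.0245
grasp_force: 0.0
time 20.35
q [ 1.05086e+01 -8.91900e+00 -2.23174e+01  7.65216e+01  7.50000e-03
  6.39921e+01]
ee_pos [0.441  0.0818 0.0606]
tcp_rot [1.799247e+02 2.840000e-02 1.265165e+02]
wrist_force [ 0.481  -0.3294  0.8718]
torque [-0.0384  0.0252  0.0557]
opening 0.0245
```

The left dial is free, so the middle one is the dragging dial. I'll lift clear, shift aside and look from the top.

```bash
python3 -m handwheel '[{"tx":0,"ty":0.002,"tz":0,"ax":0,"ay":0,"az":0,"jaw":-0.43},{"tx":0,"ty":0,"tz":-0.012,"ax":0,"ay":0,"az":0,"jaw":-0.43},{"tx":0,"ty":0,"tz":-0.012,"ax":0,"ay":0,"az":0,"jaw":-0.43},{"tx":0,"ty":0,"tz":-0.012,"ax":0,"ay":0,"az":0,"jaw":-0.43},{"tx":0,"ty":0,"tz":-0.012,"ax":0,"ay":0,"az":0,"jaw":-0.43},{"tx":0.04,"ty":0.03,"tz":0,"ax":0,"ay":0,"az":0,"jaw":-0.43},{"tx":0.04,"ty":0.03,"tz":0,"ax":0,"ay":0,"az":0,"jaw":-0.43},{"tx":0,"ty":0,"tz":0,"ax":0,"ay":0,"az":10,"jaw":-0.43},{"tx":0,"ty":0,"tz":0,"ax":0,"ay":0,"az":10,"jaw":-0.43},{"tx":0,"ty":0,"tz":0,"ax":0,"ay":0,"az":10,"jaw":-0.43}]'
python3 - <<'E'
from h import *
shot('top','t3.png',(225,205,350,260),6)
E
```

```text
time: 21.6
ee_pos: [0.443, 0.1832, 0.109]
tcp_rot: [179.9, -0.0, 96.2]
wrist_force: [-0.2, 0.1, -0.3]
opening: 0.0243
grasp_force: 0.0
```

View pics/t3.png

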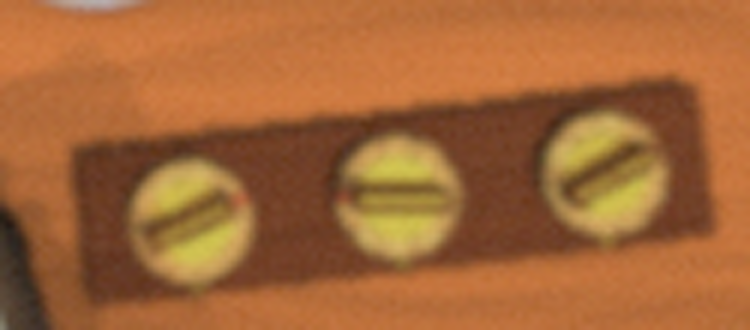

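Every dial turned past 90°: L about 108°, M about 102° and R about 98°, and all are seated. The middle bar runs (352,197)-(448,197), which is yaw 90. I'll go above the middle dial.

```bash
python3 -m handwheel '[{"tx":-0.047,"ty":-0.0006,"tz":0,"ax":0,"ay":0,"az":0,"jaw":-0.35},{"tx":-0.047,"ty":-0.0006,"tz":0,"ax":0,"ay":0,"az":0,"jaw":-0.35},{"tx":-0.047,"ty":-0.0006,"tz":0,"ax":0,"ay":0,"az":0,"jaw":-0.35},{"tx":-0.047,"ty":-0.0006,"tz":0,"ax":0,"ay":0,"az":0,"jaw":-0.35},{"tx":-0.047,"ty":-0.0006,"tz":0,"ax":0,"ay":0,"az":0,"jaw":-0.35},{"tx":0,"ty":0,"tz":0,"ax":0,"ay":0,"az":6.2,"jaw":-0.35},{"tx":0,"ty":0,"tz":0,"ax":0,"ay":0,"az":0,"jaw":-0.35},{"tx":0,"ty":0,"tz":0,"ax":0,"ay":0,"az":0,"jaw":-0.35},{"tx":0,"ty":0,"tz":0,"ax":0,"ay":0,"az":0,"jaw":-0.35},{"tx":0,"ty":0,"tz":0,"ax":0,"ay":0,"az":0,"jaw":-0.35}]'; python3 -c "
from h import *
f=lambda x,y,z: ray('top',225+(x+.5)/6-.5,205+(y+.5)/6-.5,z)
print(f(400,197,.08),f(398,198,.05),f(192,219,.08),f(609,171,.08))"
```

```text
time: 22.9
ee_pos: [0.4669, -0.0504, 0.1084]
tcp_rot: [179.9, -0.0, 90.5]
wrist_force: [0.3, 0.1, 0.3]
opening: 0.0278
grasp_force: 0.0
[ 0.46623368 -0.05062088  0.08      ] [ 0.46404768 -0.0522147   0.05      ] [0.45358233 0.06663722 0.08      ] [ 0.48112466 -0.16840638  0.08      ]
```

```bash
python3 -m handwheel '[{"tx":0,"ty":-0.001,"tz":0.012,"ax":0,"ay":0,"az":0,"jaw":-0.35},{"tx":0,"ty":0,"tz":0.009,"ax":0,"ay":0,"az":0,"jaw":-0.35},{"tx":0,"ty":0,"tz":0.006,"ax":0,"ay":0,"az":0,"jaw":-0.35},{"tx":0,"ty":0,"tz":0.006,"ax":0,"ay":0,"az":0,"jaw":-0.35},{"tx":0,"ty":0,"tz":0.006,"ax":0,"ay":0,"az":0,"jaw":-0.35},{"tx":0,"ty":0,"tz":0.006,"ax":0,"ay":0,"az":0,"jaw":-0.35},{"tx":0,"ty":0,"tz":0.005,"ax":0,"ay":0,"az":0,"jaw":-0.35},{"tx":0,"ty":0,"tz":0,"ax":0,"ay":0,"az":0,"jaw":-0.4},{"tx":0,"ty":0,"tz":0,"ax":0,"ay":0,"az":0,"jaw":-0.5},{"tx":0,"ty":0,"tz":0,"ax":0,"ay":0,"az":0,"jaw":-0.58}]' 20
python3 -m handwheel '[{"tx":0,"ty":0,"tz":0,"ax":0,"ay":0,"az":0,"jaw":-0.6},{"tx":0,"ty":0,"tz":0,"ax":0,"ay":0,"az":0,"jaw":-0.62},{"tx":0,"ty":0,"tz":0,"ax":0,"ay":0,"az":0,"jaw":-0.64},{"tx":0,"ty":0,"tz":0,"ax":0,"ay":0,"az":0,"jaw":-0.66},{"tx":0,"ty":0,"tz":0,"ax":0,"ay":0,"az":0,"jaw":-0.68},{"tx":0,"ty":0,"tz":0,"ax":0,"ay":0,"az":0,"jaw":-0.68},{"tx":0,"ty":0,"tz":0,"ax":0,"ay":0,"az":0,"jaw":-0.68},{"tx":0,"ty":0,"tz":0,"ax":0,"ay":0,"az":0,"jaw":-0.68},{"tx":0,"ty":0,"tz":0,"ax":0,"ay":0,"az":0,"jaw":-0.68},{"tx":0,"ty":0,"tz":0,"ax":0,"ay":0,"az":0,"jaw":-0.68}]'
```

```text
time: 24.15
ee_pos: [0.4661, -0.0508, 0.0586]
tcp_rot: [179.9, -0.0, 90.4]
wrist_force: [-0.6, -0.0, -0.4]
opening: 0.0178
grasp_force: 0.0
time: 25.4
ee_pos: [0.4656, -0.0508, 0.0584]
tcp_rot: [180.0, -0.0, 90.4]
wrist_force: [-5.5, -0.3, 3.1]
opening: 0.0138
grasp_force: 8.6
```

The tool sits about 0.5 mm too far in +x. I'll ease it, then firm up the grip.

```bash
python3 -m handwheel '[{"tx":0,"ty":-0.0006,"tz":0,"ax":0,"ay":0,"az":0,"jaw":-0.68},{"tx":0,"ty":0,"tz":0,"ax":0,"ay":0,"az":0,"jaw":-0.7},{"tx":0,"ty":0,"tz":0,"ax":0,"ay":0,"az":0,"jaw":-0.75},{"tx":0,"ty":0,"tz":0,"ax":0,"ay":0,"az":0,"jaw":-0.8},{"tx":0,"ty":0,"tz":0,"ax":0,"ay":0,"az":0,"jaw":-0.9},{"tx":0,"ty":0,"tz":0,"ax":0,"ay":0,"az":0,"jaw":-0.9},{"tx":0,"ty":0,"tz":0,"ax":0,"ay":0,"az":0,"jaw":-0.9},{"tx":0,"ty":0,"tz":0,"ax":0,"ay":0,"az":0,"jaw":-0.9},{"tx":0,"ty":0,"tz":0,"ax":0,"ay":0,"az":0,"jaw":-0.9},{"tx":0,"ty":0,"tz":0,"ax":0,"ay":0,"az":0,"jaw":-0.9}]' 30
```

```text
time: 26.65
ee_pos: [0.4654, -0.0508, 0.0584]
tcp_rot: [179.9, -0.0, 90.4]
wrist_force: [-1.4, -0.2, 2.3]
opening: 0.0132
grasp_force: 29.4
```

Side force is now small, so I'll lift slowly straight up.

```bash
python3 -m handwheel '[{"tx":0,"ty":0,"tz":-0.002,"ax":0,"ay":0,"az":0,"jaw":-0.9},{"tx":0,"ty":0,"tz":-0.003,"ax":0,"ay":0,"az":0,"jaw":-0.9},{"tx":0,"ty":0,"tz":-0.003,"ax":0,"ay":0,"az":0,"jaw":-0.9},{"tx":0,"ty":0,"tz":-0.003,"ax":0,"ay":0,"az":0,"jaw":-0.9},{"tx":0,"ty":0,"tz":-0.004,"ax":0,"ay":0,"az":0,"jaw":-0.9},{"tx":0,"ty":0,"tz":-0.005,"ax":0,"ay":0,"az":0,"jaw":-0.9},{"tx":0,"ty":0,"tz":-0.010,"ax":0,"ay":0,"az":0,"jaw":-0.9},{"tx":0,"ty":0,"tz":-0.010,"ax":0,"ay":0,"az":0,"jaw":-0.9},{"tx":0,"ty":0,"tz":-0.010,"ax":0,"ay":0,"az":0,"jaw":-0.9},{"tx":0,"ty":0,"tz":-0.010,"ax":0,"ay":0,"az":0,"jaw":-0.9}]'
```

```text
time: 27.9
ee_pos: [0.4653, -0.0508, 0.1192]
tcp_rot: [179.9, -0.0, 90.4]
wrist_force: [0.1, 0.3, -2.1]
opening: 0.0137
grasp_force: 29.3
```

The dial is off its spindle and hangs at about 2.3 N. Now I'll carry it over the bowl.

```bash
python3 -m handwheel '[{"tx":0.01,"ty":0.011,"tz":0,"ax":0,"ay":0,"az":0,"jaw":-0.9},{"tx":0.02,"ty":0.022,"tz":0,"ax":0,"ay":0,"az":0,"jaw":-0.9},{"tx":0.026,"ty":0.028,"tz":0,"ax":0,"ay":0,"az":0,"jaw":-0.9},{"tx":0.03,"ty":0.033,"tz":0,"ax":0,"ay":0,"az":0,"jaw":-0.9},{"tx":0.03,"ty":0.033,"tz":0,"ax":0,"ay":0,"az":0,"jaw":-0.9},{"tx":0.027,"ty":0.029,"tz":0,"ax":0,"ay":0,"az":0,"jaw":-0.9},{"tx":0.02,"ty":0.021,"tz":0,"ax":0,"ay":0,"az":0,"jaw":-0.9},{"tx":0.01,"ty":0.011,"tz":0,"ax":0,"ay":0,"az":0,"jaw":-0.9},{"tx":0,"ty":0,"tz":0,"ax":0,"ay":0,"az":0,"jaw":-0.9},{"tx":0,"ty":0,"tz":0,"ax":0,"ay":0,"az":0,"jaw":-0.9}]'
python3 - <<'E'
from h import *
st(); shot('side','s6.png',(200,120,330,250),4.6)
E
```

```text
time: 29.15
ee_pos: [0.6518, 0.1234, 0.118]
tcp_rot: [-180.0, -0.0, 90.4]
wrist_force: [-0.7, -0.1, -1.5]
opening: 0.0133
grasp_force: 29.8
time 29.15
q [1.071820e+01 1.996330e+01 1.515470e+01 8.519520e+01 2.800000e-03
 1.003569e+02]
ee_pos [0.6518 0.1234 0.118 ]
tcp_rot [-1.799958e+02 -2.100000e-03  9.036130e+01]
wrist_force [-0.6845 -0.0925 -1.4794]
torque [0.0358 0.0451 0.0145]
opening 0.0133
```

View pics/s6.png

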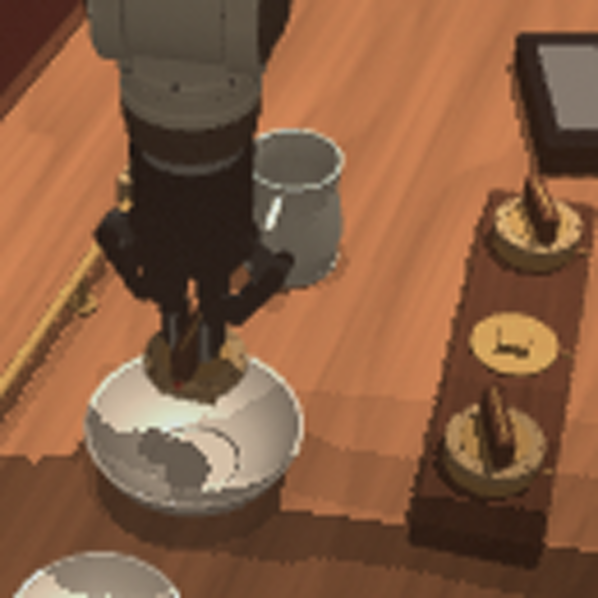

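The dial hangs over the bowl and the other two are still seated. The middle spindle at crop (515,343) is bare, on its yellow plate. I'm lowering the dial.

```bash
python3 -m handwheel '[{"tx":0,"ty":0,"tz":0.01,"ax":0,"ay":0,"az":0,"jaw":-0.9},{"tx":0,"ty":0,"tz":0.015,"ax":0,"ay":0,"az":0,"jaw":-0.9},{"tx":0,"ty":0,"tz":0.015,"ax":0,"ay":0,"az":0,"jaw":-0.9},{"tx":0,"ty":0,"tz":0.012,"ax":0,"ay":0,"az":0,"jaw":-0.9},{"tx":0,"ty":0,"tz":0.01,"ax":0,"ay":0,"az":0,"jaw":-0.9},{"tx":0,"ty":0,"tz":0.008,"ax":0,"ay":0,"az":0,"jaw":-0.9},{"tx":0,"ty":0,"tz":0.005,"ax":0,"ay":0,"az":0,"jaw":-0.9},{"tx":0,"ty":0,"tz":0.003,"ax":0,"ay":0,"az":0,"jaw":-0.9},{"tx":0,"ty":0,"tz":0.002,"ax":0,"ay":0,"az":0,"jaw":-0.9},{"tx":0,"ty":0,"tz":0,"ax":0,"ay":0,"az":0,"jaw":-0.9}]'
```

```text
time: 30.45
ee_pos: [0.6523, 0.1234, 0.0387]
tcp_rot: [179.9, -0.0, 90.4]
wrist_force: [0.1, 0.2, -2.4]
opening: 0.0132
grasp_force: 29.8
```

```bash
python3 -m handwheel '[{"tx":0,"ty":0,"tz":0.001,"ax":0,"ay":0,"az":0,"jaw":-0.9},{"tx":0,"ty":0,"tz":0,"ax":0,"ay":0,"az":0,"jaw":-0.9},{"tx":0,"ty":0,"tz":0.001,"ax":0,"ay":0,"az":0,"jaw":-0.9},{"tx":0,"ty":0,"tz":0,"ax":0,"ay":0,"az":0,"jaw":-0.9},{"tx":0,"ty":0,"tz":0.001,"ax":0,"ay":0,"az":0,"jaw":-0.9},{"tx":0,"ty":0,"tz":0,"ax":0,"ay":0,"az":0,"jaw":-0.9},{"tx":0,"ty":0,"tz":0.001,"ax":0,"ay":0,"az":0,"jaw":-0.9},{"tx":0,"ty":0,"tz":0,"ax":0,"ay":0,"az":0,"jaw":-0.9},{"tx":0,"ty":0,"tz":0,"ax":0,"ay":0,"az":0,"jaw":-0.9},{"tx":0,"ty":0,"tz":0,"ax":0,"ay":0,"az":0,"jaw":-0.9}]'
```

```text
time: 31.7
ee_pos: [0.6522, 0.1234, 0.0346]
tcp_rot: [179.9, -0.0, 90.4]
wrist_force: [0.4, -0.5, -2.9]
opening: 0.0135
grasp_force: 29.8
```

```bash
python3 -m handwheel '[{"tx":0,"ty":0,"tz":0.0005,"ax":0,"ay":0,"az":0,"jaw":-0.9},{"tx":0,"ty":0,"tz":0,"ax":0,"ay":0,"az":0,"jaw":-0.9},{"tx":0,"ty":0,"tz":0.0005,"ax":0,"ay":0,"az":0,"jaw":-0.9},{"tx":0,"ty":0,"tz":0,"ax":0,"ay":0,"az":0,"jaw":-0.9},{"tx":0,"ty":0,"tz":0.0003,"ax":0,"ay":0,"az":0,"jaw":-0.9},{"tx":0,"ty":0,"tz":0,"ax":0,"ay":0,"az":0,"jaw":-0.9},{"tx":0,"ty":0,"tz":0,"ax":0,"ay":0,"az":0,"jaw":-0.9},{"tx":0,"ty":0,"tz":0,"ax":0,"ay":0,"az":0,"jaw":-0.9},{"tx":0,"ty":0,"tz":0,"ax":0,"ay":0,"az":0,"jaw":-0.9},{"tx":0,"ty":0,"tz":0,"ax":0,"ay":0,"az":0,"jaw":-0.9}]'
```

```text
time: 32.95
ee_pos: [0.6523, 0.1234, 0.0344]
tcp_rot: [179.9, -0.0, 90.4]
wrist_force: [-3.1, -0.0, 6.9]
opening: 0.0136
grasp_force: 31.2
```

It is resting on the floor. I'll ease up 0.5 mm, open slowly, then rise.

```bash
python3 -m handwheel '[{"tx":0,"ty":0,"tz":-0.0006,"ax":0,"ay":0,"az":0,"jaw":-0.9},{"tx":0,"ty":0,"tz":0,"ax":0,"ay":0,"az":0,"jaw":-0.7},{"tx":0,"ty":0,"tz":0,"ax":0,"ay":0,"az":0,"jaw":-0.64},{"tx":0,"ty":0,"tz":0,"ax":0,"ay":0,"az":0,"jaw":-0.6},{"tx":0,"ty":0,"tz":0,"ax":0,"ay":0,"az":0,"jaw":-0.55},{"tx":0,"ty":0,"tz":0,"ax":0,"ay":0,"az":0,"jaw":-0.45},{"tx":0,"ty":0,"tz":0,"ax":0,"ay":0,"az":0,"jaw":-0.35},{"tx":0,"ty":0,"tz":0,"ax":0,"ay":0,"az":0,"jaw":-0.35},{"tx":0,"ty":0,"tz":0,"ax":0,"ay":0,"az":0,"jaw":-0.35},{"tx":0,"ty":0,"tz":0,"ax":0,"ay":0,"az":0,"jaw":-0.35}]' 20
python3 -m handwheel '[{"tx":0,"ty":0,"tz":-0.005,"ax":0,"ay":0,"az":0,"jaw":-0.35},{"tx":0,"ty":0,"tz":-0.01,"ax":0,"ay":0,"az":0,"jaw":-0.35},{"tx":0,"ty":0,"tz":-0.015,"ax":0,"ay":0,"az":0,"jaw":-0.35},{"tx":0,"ty":0,"tz":-0.02,"ax":0,"ay":0,"az":0,"jaw":-0.35},{"tx":0,"ty":0,"tz":-0.03,"ax":0,"ay":0,"az":0,"jaw":-0.35},{"tx":0,"ty":0,"tz":-0.03,"ax":0,"ay":0,"az":0,"jaw":-0.35},{"tx":0,"ty":-0.05,"tz":-0.03,"ax":0,"ay":0,"az":0,"jaw":-0.35},{"tx":0,"ty":-0.05,"tz":-0.02,"ax":0,"ay":0,"az":0,"jaw":-0.35},{"tx":0,"ty":-0.05,"tz":0,"ax":0,"ay":0,"az":0,"jaw":-0.35},{"tx":0,"ty":-0.05,"tz":0,"ax":0,"ay":0,"az":0,"jaw":-0.35}]'
python3 - <<'E'
from h import *
shot('top','t4.png',(170,130,350,265),4.4)
E
```

```text
time: 34.2
ee_pos: [0.6522, 0.1234, 0.0339]
tcp_rot: [179.9, -0.0, 90.4]
wrist_force: [-0.2, -0.5, 0.1]
opening: 0.0278
grasp_force: 0.0
time: 35.45
ee_pos: [0.4508, 0.1221, 0.1955]
tcp_rot: [179.8, -0.1, 90.4]
wrist_force: [0.2, 0.5, 1.4]
opening: 0.0279
grasp_force: 0.0
```

View pics/t4.png

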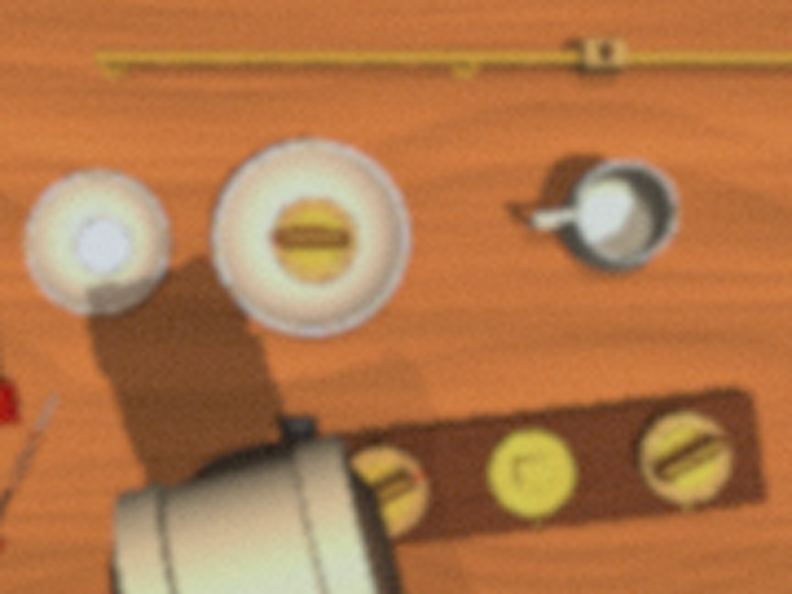

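The dial sits bar up and centred on the bowl floor at (314,240). Both free dials are seated, and the jug and marker are unmoved. The arm is clear, so I'm handing in.

```bash
python3 -c "
from workcell import workorder
print(workorder.job_done())"
```

```text
the job is handed in; nothing more can be done
None
```

The middle dial was the dragging one (about 5 N at the bar end, against about 1 N for the other two); it now stands bar up on the floor of the middle-sized white bowl, the left and right dials are still seated, and the job was handed in at about 35 s.

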